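# Wedge the film carrier tight on the copying stage

### The job

On the sloping film-copying stage, slide the film carrier sideways across the slope, to the robot's right, until it meets its end stop, so that the notch in its lug faces the sprung jaw. Take the headed wedge out of its wooden rest, start it tip first in the slot between lug and jaw so that it stands there by itself, and let go of it. Then tap its head until the wedge is fully home, its head down on the lug and jaw and the carrier locked; leave the film can, the loupe and the phone where they are.

Things in the scene. Friction and masses are not known exactly. Their poses are not given: they have to be found in the camera images.
- slot_mouth (a point): Middle of the open mouth of the wedge slot on the sloping stage, a fixed thing near the middle of the desk, turned up to 17 degrees either way. z: the slot's axis, out of the slope, tilted 30 degrees from vertical towards the robot; x: up the slope, away from the robot; y: level across the slope, to the robot's left. The aluminium slope lies 50 mm below this point along z.
- deck: The aluminium slope, 240 mm wide (y); axes as slot_mouth; origin 50 mm under slot_mouth. The slot is formed by lug and jaw once the carrier is at its stop. At the mouth its walls are at x = -7 mm (notch of the lug) and x = +7 mm (jaw); each leans inwards by 6 mm over 44 mm of depth, like the wedge. The notch's sides are at y = -13 and +13 mm and reach from the lug to x = 0, open towards the jaw.
- carrier (a joint): Position of the film carrier, m: 0 at its end stop (towards -y of slot_mouth), growing as it lies further to +y, 0.07 at most. It slides with about 2 N of friction and stays where it is left. The carrier is a flat dark steel frame 110 mm wide (y), 9 mm high, 120 mm long down the slope, with an amber film window and an upright lug on its upper edge.
- carrier_lug (a point): Middle of the top of the carrier's notched steel lug: 38 mm wide (y), 28 mm deep (x, 14 mm either side of this point), standing 50 mm tall on the slope; axes as slot_mouth, top level with it. At the stop this point is 14 mm to -x of slot_mouth. Push the lug's +y side, well below its top, to move the carrier.
- jaw (a joint): Travel of the sprung steel jaw on the up-slope side of the slot, m: 0 at rest, grows up-slope as the wedge pushes it, about 0.004 when the wedge is home, 0.007 at most. Its spring pushes with about 2 N at rest and 7 N at 0.004.
- jaw_top (a point): Middle of the top of the sprung jaw: a steel block 30 mm wide (y), about 15 mm deep at the top (x), 50 mm tall above the slope; axes and height as slot_mouth. Behind it, 45 to 59 mm up-slope of slot_mouth, stands a fixed steel post 60 mm wide and 44 mm tall.
- wedge_head (a point): Centre of the head of the loose aluminium wedge (whole wedge about 100 g): a block 28 mm (x) by 20 mm (y) by 44 mm tall (z, pointing from tip to head). Grip it across its 20 mm (y); half a turn about z makes no difference. At the start it hangs upright in the hole of the wooden rest, the head's underside on the rest's top. Home in the slot, this point is 22 mm out along z from slot_mouth.
- wedge_tip (a point): Tip of the wedge, 66 mm below wedge_head. The shank is 44 mm long, 20 mm wide (y) and tapers evenly on both x sides from 18 mm thick under the head to 6 mm here. In the slot it becomes snug 15 to 20 mm short of home and stands there; from there a push growing to 10 to 15 N drives it home, shifting it about 2 mm to +x as the jaw gives. Friction holds it.
- rack: Wooden rest of the wedge, fixed: a block 70 (x) by 60 (y) by 52 mm tall with one hole through its middle, left or right of the stage. Origin: centre of its underside.
- film_can: Bystander: black film can with a pale cap, 34 mm across, 52 mm tall, standing on the desk; origin centre of its underside.
- loupe: Bystander: black loupe, 48 mm across, 56 mm tall, left of the stage; origin centre of its underside.
- phone: Bystander: phone lying flat, 146 (x) by 71 (y) by 9 mm, right of the stage; origin centre of its underside.
Things that resemble listed ones, but are neither listed nor needed, are in the scene too. Of the things shaped like the part that bears wedge_head, the aluminium one is meant.

How it is judged:
By the outcome, as a careful person would: the job done as asked, in the order asked, and still so for the second after the job is handed in, with the robot touching nothing.
It also fails if it takes over 61 s, if anything falls off the work surface, if the arm or the gripper's body presses on something with over 40 N, if the wrist force passes 120 N, or if a joint passes its speed limit or range.

### The arm

A 6-joint arm with a two-finger parallel gripper is mounted at the origin on the work surface. World frame = base frame: x ahead of the robot, y to its left, z up, the work surface at z = 0. Lengths are in m, angles in degrees, forces in N, time in s.
With the tool pointing down it reaches from about 0.35 to 0.925 m from the base axis. Payload 6.4 kg.
Tool frame: the origin (TCP) lies midway between the tips of the shut fingers; the grasp point (between the pads) lies 19 mm behind it; x points along the fingers, y is the direction in which the jaws open and shut, and the axes are right-handed (so a half turn about x gives the same grasp; the last joint's range is limited). The gripper opens to 94 mm and grips with 3 to 60 N. Pads are 16 mm wide; open, the fingers measure 119 mm over their backs; the gripper's body (75 mm by 177 mm) begins 78 mm behind the grasp point.
Start: joints at [57.748, 14.043, 89.255, -0, 76.702, -9.975], TCP at [0.246, 0.601, 0.205] pointing down, gripper open.
Joint ranges: [-179.41, 179.41], [-58.25, 129.5], [7.25, 145.43], [-54.29, 234.29], [11.92, 165.04], [-157.13, 157.13]. Speed limits (degrees/s): [147.25, 147.25, 180, 180, 180, 180].

### API

Orientations are given as [roll, pitch, yaw] about the fixed x, y, z axes, in that order (R = Rz(yaw) Ry(pitch) Rx(roll)).
In Python, from workcell import arm, capture, camera_model gives the robot as it stands.
- The arm moves only by the tool arm_command, never from a script. Its argument "plan" is a list of rows, each a list of 3 entries, a list of its own where there are three numbers: the shift along the tool's x, y, z in cm, then the turn, a rotation vector about the tool's x, y, z in rad, then the finger opening in cm, from 0 to 9.4. In form: [[[dx, dy, dz], [rx, ry, rz], fingers], ...]. A call has 1 to 8 rows; each row is the pose to reach, as a shift and turn from the pose commanded when the call began, along the tool's axes at that moment; what a row does not reach only later rows make up. A row lasts 1/10 s, in which the tool goes at most 50 mm and 8.59 degrees, less where a joint would pass 70% of its speed; a pose out of reach is approached as far as the arm can. A call with a gripper value outside its range is refused whole. The fingers move at their own pace and stop on an object; "grip_force" is the grip in N (left out, the last holds). Time passes only in rows, so rows that repeat a pose let the fingers close. It gives the time, the measured TCP pose, the force and the opening at its end, in the units of the state.
- arm.observe(): the state, without advancing time (a new reading comes with each control period).
- capture(name): name is "scene" or "top" or "wrist"; returns the picture (384x512x3 uint8, red, green, blue); there is no depth.
- camera_model(name): a dict with "fov_y" (degrees; the focal length in pixels is half the picture's height over the tangent of half this angle, whatever the lens; pixels are square), "cx", "cy" (the principal point, pixels), "camera_from_world" (4x4, takes a point from world to camera coordinates). Camera axes: x right, y up, looking along -z (the intrinsics and any distortion apply to the point x, -y, -z); pixel columns grow to the right and rows downward; lengths in m; the calibration is good to about 2 mm. A picture is of the moment at which its call begins: read the wrist's pose just before it. camera_model takes no time and is no camera call; for the wrist camera it gives the pose at the moment of the call.
- arm.finish_job(): hands the job in, once; it reports no verdict.
The state is a dict: "time": time; "joint_positions": joint angles; "joint_vel": joint speeds; "joint_torque": joint torques, N m; "tcp_pos": TCP position; "tool_rot": TCP orientation; "contact_force": force on the tool from outside, world axes, zero at the start; "ft_torque": the same for the moment, N m; "finger_gap": finger opening in m.
Only numpy, scipy, OpenCV 4.12 (cv2) and the standard library are available. Lean on these libraries where they do the work, as an engineer would, in place of code of your own. Each camera call takes 0.05 s, during which the arm holds its last target. There are 200 camera calls.

## Working session

There is one attempt and no reset: what is moved stays moved. The work goes in short steps, Python scripts to look and compute and a tool call to move; the robot and the scene stay as the last step left them, time stands still between calls to the robot, and variables do not carry over. Pictures are saved under pics/ and viewed, about 8 in all and at most 12, crops included, and the job is handed in when it is done.

Besides the shell and the picture viewer there is one more tool, called after "Call:" as name(argument=value, ...) on one line, values as JSON. arm_command: Moves the arm, as the interface text tells. Its arguments: {"type":"object","properties":{"plan":{"type":"array"},"grip_force":{"type":"number"}},"required":["plan"]}

```bash
ls; mkdir -p pics; python3 - <<'E'
from workcell import arm, capture, camera_model
import cv2, numpy as np
ims={}
for n in ("scene","top"):
    im=capture(n); cv2.imwrite(f"pics/{n}0.png",im[...,::-1]); m=camera_model(n); print(n,{k:(np.round(v,4).tolist() if k=="camera_from_world" else v) for k,v in m.items()})
    cv2.imwrite(f"pics/{n}0b.png",cv2.resize(im[...,::-1],(800,600),interpolation=cv2.INTER_CUBIC))
print(arm.observe())
E
```

```text
pics
scene {'fov_y': 49.96764302049284, 'cx': 260.2940321892271, 'cy': 186.71336607908867, 'camera_from_world': [[-0.0435, 0.9989, 0.0195, 0.0222], [-0.5762, -0.041, 0.8163, 0.251], [0.8161, 0.0243, 0.5774, -1.5616], [0.0, 0.0, 0.0, 1.0]]}
top {'fov_y': 47.83500893640287, 'cx': 258.0170353740836, 'cy': 188.8237388855408, 'camera_from_world': [[-0.0128, -0.9998, -0.0176, 0.019], [0.9891, -0.0152, 0.1465, -0.5815], [-0.1468, -0.0155, 0.989, -1.0714], [0.0, 0.0, 0.0, 1.0]]}
{'time': 0.1, 'joint_positions': array([ 5.77499345e+01,  1.40789316e+01,  8.93169117e+01, -6.24682093e-04,
        7.67034901e+01, -9.97629793e+00]), 'joint_vel': array([-0.07394938, -0.04522445, -0.17617342,  0.0055822 , -0.06521593,
        0.05217492]), 'joint_torque': array([-1.79028393e-05, -4.16915452e+01, -3.15525520e+01,  6.86348509e-02,
        3.09897016e-02, -9.01571570e-05]), 'tcp_pos': array([0.24608573, 0.60102909, 0.20447833]), 'tool_rot': array([ -99.62578705,   89.90066474, -121.8994104 ]), 'contact_force': array([-0.04693047, -0.65173049, -0.83160603]), 'ft_torque': array([-0.01965676,  0.00217628,  0.00183388]), 'finger_gap': 0.09370797890225588}
```

View pics/top0b.png

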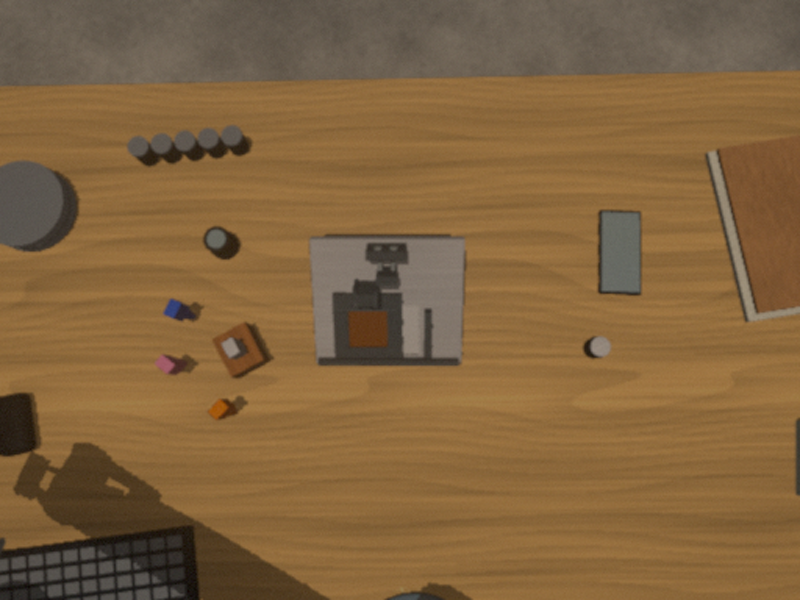

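View pics/scene0b.png

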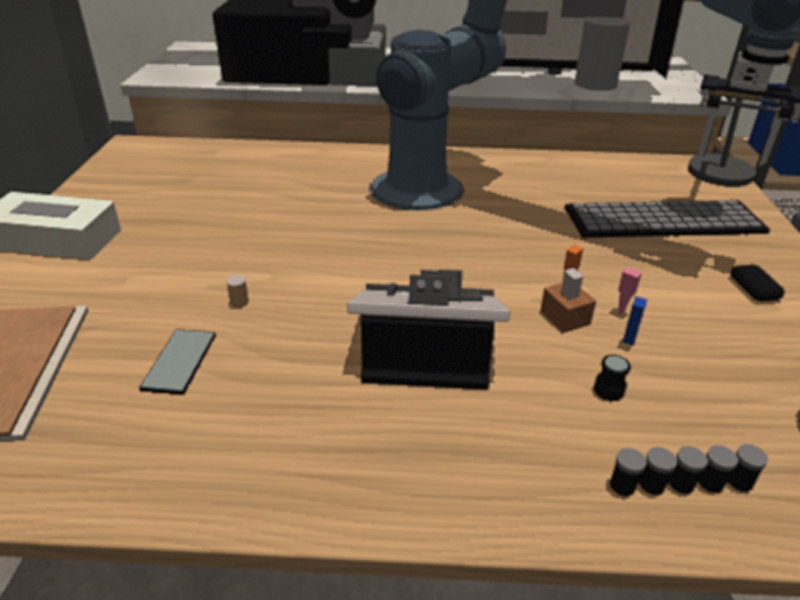

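The top view shows the stage mid-desk, with the lug near (367,293), the jaw near (387,277) and the post at (386,252). The wooden rest with the aluminium wedge is left of it, head at (232,346). The scene view shows the wedge head at (572,273) and the upper deck edge running from (348,308) to (508,315).

```bash
cat > h.py <<'E'
from workcell import arm, capture, camera_model
import cv2, numpy as np
from scipy.spatial.transform import Rotation as R
from scipy.optimize import least_squares
def fk(m): return 192/np.tan(np.radians(m["fov_y"]/2))
def ray(m,u,v):
    T=np.array(m["camera_from_world"]); f=fk(m)
    d=np.array([(u-m["cx"])/f,-(v-m["cy"])/f,-1.]); Rm=T[:3,:3]
    return -Rm.T@T[:3,3], Rm.T@d
def onz(m,u,v,z):
    o,d=ray(m,u,v); return o+d*(z-o[2])/d[2]
def proj(m,P):
    T=np.array(m["camera_from_world"]); p=np.atleast_2d(P)@T[:3,:3].T+T[:3,3]; f=fk(m)
    return np.c_[m["cx"]-f*p[:,0]/p[:,2], m["cy"]+f*p[:,1]/p[:,2]]
def tri(obs):
    A=np.zeros((3,3));b=np.zeros(3)
    for m,u,v in obs:
        o,d=ray(m,u,v); d/=np.linalg.norm(d); P=np.eye(3)-np.outer(d,d); A+=P;b+=P@o
    x=np.linalg.solve(A,b)
    return x,[np.round(proj(m,x)[0]-[u,v],1).tolist() for m,u,v in obs]
def tool():
    s=arm.observe(); return s, np.array(s["tcp_pos"]), R.from_euler("xyz",s["tool_rot"],degrees=True)
def goto(p,Rt):
    """shift (cm, tool axes) and rotvec to reach pose p,Rt"""
    s,p0,R0=tool(); 
    print("t",round(s["time"],2),"shift cm",np.round(R0.inv().apply(np.array(p)-p0)*100,2),"rot",np.round((R0.inv()*Rt).as_rotvec(),3))
E
python3 - <<'E'
from h import *
t,s=camera_model("top"),camera_model("scene"); k=.64
for n,a,b in [("wedge",(232,346),(572,272)),("deckUL",(310,238),(508,313)),("deckUR",(465,237),(348,306))]:
    print(n,tri([(t,a[0]*k,a[1]*k),(s,b[0]*k,b[1]*k)]))
for n,u,v,z in [("rackc",238,350,.052),("loupe",216,238,.056),("deckLL",318,362,.02),("deckLR",460,362,.02),("post",386,248,.16),("jaw",387,276,.16),("lug",367,293,.14),("film",599,346,.052)]:
    print(n,onz(t,u*k,v*k,z))
m=camera_model("wrist"); T=np.array(m["camera_from_world"]); _,p,Rt=tool()
print(m["fov_y"],m["cx"],m["cy"],"cam in tool",Rt.inv().apply(-T[:3,:3].T@T[:3,3]-p), "view dir",Rt.inv().apply(-T[2,:3]),"up",Rt.inv().apply(T[1,:3]),Rt.as_matrix())
E
```

```text
wedge (array([0.49757869, 0.27755055, 0.09858955]), [[-0.2, -0.0], [-0.2, 0.0]])
deckUL (array([0.66033918, 0.15250193, 0.12803327]), [[-0.2, -0.0], [-0.2, 0.0]])
deckUR (array([ 0.65791962, -0.08496764,  0.12696255]), [[-0.8, 0.1], [-0.8, -0.1]])
rackc [0.49442094 0.27962739 0.052     ]
loupe [0.68009503 0.31948724 0.056     ]
deckLL [0.47487324 0.15406484 0.02      ]
deckLR [ 0.47166608 -0.08149314  0.02      ]
post [0.63553853 0.03360005 0.16      ]
jaw [0.59320415 0.0325026  0.16      ]
lug [0.57127068 0.06364042 0.14      ]
film [ 0.49272954 -0.30316952  0.052     ]
64.06429010434057 258.5140024368473 193.34901762958646 cam in tool [-0.17999916 -0.0002455  -0.07384324] view dir [9.67449499e-01 1.57171598e-04 2.53064105e-01] up [ 2.53063890e-01  8.44629439e-04 -9.67449200e-01] [[-9.16152351e-04  3.79029407e-01  9.25384174e-01]
 [-1.47189406e-03  9.25383049e-01 -3.79030404e-01]
 [-9.99998497e-01 -1.70931707e-03 -2.89900720e-04]]
```

```bash
python3 - <<'E'
from h import *
Rt=R.from_matrix(np.array([[.5,0,.8660254],[0,1,0],[-.8660254,0,.5]]))
goto([.533,.033,.215],Rt)
E
```

```text
t 0.1 shift cm [ -0.99 -41.69  48.08] rot [-0.379 -0.518  0.103]
```

Call:
arm_command(plan=[[[-1,-41.7,48.1],[-0.379,-0.518,0.103],9.4],[[-1,-41.7,48.1],[-0.379,-0.518,0.103],9.4],[[-1,-41.7,48.1],[-0.379,-0.518,0.103],9.4],[[-1,-41.7,48.1],[-0.379,-0.518,0.103],9.4],[[-1,-41.7,48.1],[-0.379,-0.518,0.103],9.4],[[-1,-41.7,48.1],[-0.379,-0.518,0.103],9.4],[[-1,-41.7,48.1],[-0.379,-0.518,0.103],9.4],[[-1,-41.7,48.1],[-0.379,-0.518,0.103],9.4]])

```text
time: 0.9
tcp_pos: [0.4267, 0.243, 0.2115]
tool_rot: [0.1, 59.9, 0.2]
contact_force: [0.9, 0.3, 0.6]
finger_gap: 0.0939
```

```bash
python3 - <<'E'
from h import *
Rt=R.from_matrix(np.array([[.5,0,.8660254],[0,1,0],[-.8660254,0,.5]]))
goto([.533,.033,.215],Rt); print(tool()[1])
E
```

```text
t 0.9 shift cm [  5.   -21.     9.37] rot [ 0.     0.002 -0.001]
[0.42670399 0.24296358 0.2115241 ]
```

Call:
arm_command(plan=[[[5,-21,9.4],[0,0,0],9.4],[[5,-21,9.4],[0,0,0],9.4],[[5,-21,9.4],[0,0,0],9.4],[[5,-21,9.4],[0,0,0],9.4],[[5,-21,9.4],[0,0,0],9.4],[[5,-21,9.4],[0,0,0],9.4],[[5,-21,9.4],[0,0,0],9.4]])

```text
time: 1.6
tcp_pos: [0.5327, 0.0338, 0.2147]
tool_rot: [0.2, 60.0, 0.0]
contact_force: [0.2, -0.7, 0.3]
finger_gap: 0.0944
```

```bash
python3 - <<'E'
from h import *
import pickle
print(tool()[0]["joint_vel"].round(1),tool()[1]); m=camera_model("wrist"); im=capture("wrist"); pickle.dump(m,open("w1.pkl","wb"))
cv2.imwrite("pics/w1.png",im[...,::-1]); cv2.imwrite("pics/w1b.png",cv2.resize(im[...,::-1],(800,600),interpolation=cv2.INTER_CUBIC))
E
```

```text
[ 2.4 -0.9  0.8 -0.  -0.1  0.1] [0.53271651 0.03381395 0.21470355]
```

View pics/w1b.png

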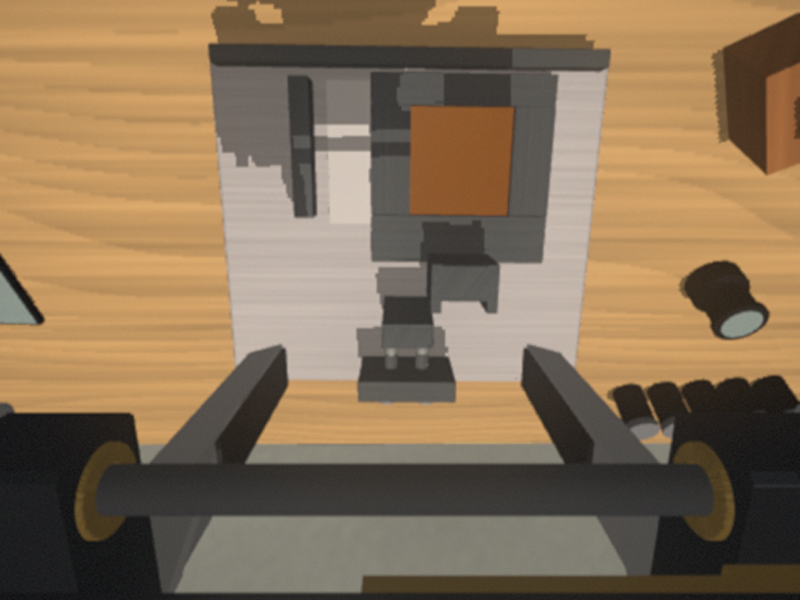

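The wrist view, up-slope at the bottom, shows the deck from (212,68)/(609,68) to about (236,380)/(577,380). The lug is near (463,285), the jaw near (408,320) and the post near (407,380). I'll enlarge the lug and jaw.

```bash
python3 - <<'E'
import cv2
im=cv2.imread("pics/w1.png")[135:265,215:340]
im=cv2.convertScaleAbs(im,alpha=1.8,beta=10)
cv2.imwrite("pics/w1c.png",cv2.resize(im,None,fx=4.6,fy=4.6,interpolation=cv2.INTER_CUBIC))
E
```

```text
(no output)
```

View pics/w1c.png

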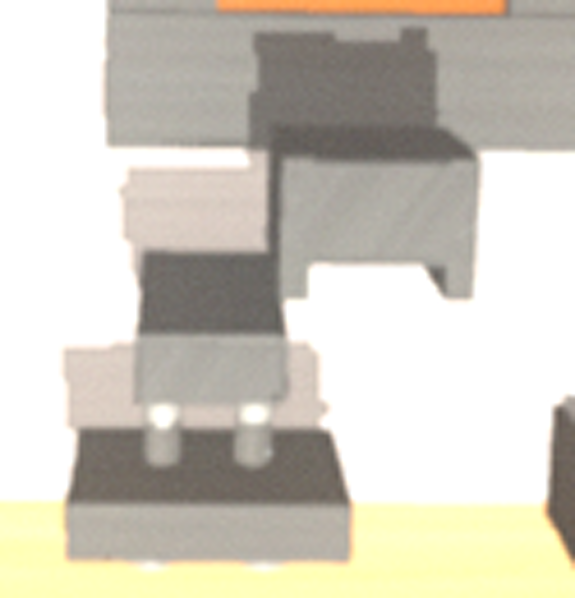

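The crop is clear: lug top corners (281,157), (475,157) and (472,297), notch floor y=263, jaw near edge (138,335)-(286,335), post top (67,503)-(350,560). Fitting the stage pose.

```bash
cat >> h.py <<'E'
def stageR(yaw): return R.from_euler("z",yaw)*R.from_euler("y",-30,degrees=True)
E
python3 - <<'E'
from h import *
import pickle
m=pickle.load(open("w1.pkl","rb"))
c=lambda u,v:((u+.5)/4.6-.5+215,(v+.5)/4.6-.5+135)
F=[((7,-15,0),c(138,335)),((7,15,0),c(286,335)),((45,-30,-6),c(67,503)),((45,30,-6),c(350,503)),((59,-30,-6),c(67,560)),((59,30,-6),c(350,560)),((45,-30,-50),c(80,430)),((45,30,-50),c(333,430))]
L=[((-28,-19,0),c(281,157)),((-28,19,0),c(475,157)),((0,-19,0),c(283,297)),((0,19,0),c(472,297)),((-7,-13,0),c(307,263)),((-7,13,0),c(428,263))]
D=[(-120,212,68),(120,609,68),(-120,236,380),(120,577,380)]
def res(p,full=False):
    Rs=stageR(p[3]);S=p[:3]
    P=np.array([f[0] for f in F]+[(a[0],a[1]+p[4]*1e3,a[2]) for a,_ in L]+[(p[5+i//2]*1e3,d[0],-50) for i,d in enumerate(D)])*1e-3
    o=np.array([f[1] for f in F]+[l[1] for l in L]+[((d[1]+.5)*.64-.5,(d[2]+.5)*.64-.5) for d in D])
    r=proj(m,Rs.apply(P)+S)-o
    return r if full else r.ravel()
s=least_squares(res,[.578,.033,.137,0,.03,-.14,.08],loss="soft_l1",x_scale=[.01]*3+[.05]+[.01]*3)
print(s.x.round(4),np.degrees(s.x[3])); print(res(s.x,True).round(1).tolist())
# check against other cameras
Rs=stageR(s.x[3]);S=s.x[:3]
for n in("top","scene"): print(n,(proj(camera_model(n),S+Rs.apply([[s.x[6],.12,-.05],[s.x[6],-.12,-.05],[.052,0,-.006],[.0145,0,0]]))/.64).round(0).tolist())
np.save("stage.npy",s.x)
E
```

```text
[ 0.5763  0.0357  0.1424 -0.0079  0.0314 -0.1384  0.064 ] -0.4510903377639557
[[-0.5, -0.3], [0.6, -0.3], [-0.3, -0.6], [1.2, -0.5], [0.0, 0.5], [0.8, 0.6], [0.5, -1.3], [0.5, -1.2], [-0.6, 0.1], [0.7, 0.2], [-1.6, 0.5], [-0.3, 0.6], [0.1, 0.3], [3.0, 0.4], [-2.7, -0.5], [-1.2, 0.6], [0.4, -0.2], [-0.9, 0.1]]
top [[308.0, 239.0], [464.0, 238.0], [385.0, 255.0], [385.0, 280.0]]
scene [[510.0, 310.0], [347.0, 303.0], [429.0, 276.0], [429.0, 271.0]]
```

```bash
cat >> h.py <<'E'
TS=R.from_matrix(np.array([[0,0,1.],[0,1,0],[-1,0,0]]))  # tool in stage
def gostage(*mm):
    x=np.load("stage.npy"); Rs=stageR(x[3]); _,p,Rt=tool()
    print("now in stage mm",(Rs.inv().apply(p-x[:3])*1e3).round(1))
    for q in mm: goto(x[:3]+Rs.apply(np.array(q)*1e-3),Rs*TS)
E
python3 -c "
from h import *
gostage((-14,78,15),(-14,78,-32),(-14,31.5,-32))"
```

```text
now in stage mm [-1.8 -1.2 84.5]
t 1.65 shift cm [ 6.99  7.89 -1.17] rot [ 0.006 -0.    -0.005]
t 1.65 shift cm [11.69  7.87 -1.17] rot [ 0.006 -0.    -0.005]
t 1.65 shift cm [11.66  3.22 -1.2 ] rot [ 0.006 -0.    -0.005]
```

Call:
arm_command(plan=[[[4,7.9,-1.2],[0.006,0,-0.005],0],[[7,7.9,-1.2],[0.006,0,-0.005],0],[[7,7.9,-1.2],[0.006,0,-0.005],0],[[7,7.9,-1.2],[0.006,0,-0.005],0],[[7,7.9,-1.2],[0.006,0,-0.005],0],[[7,7.9,-1.2],[0.006,0,-0.005],0],[[7,7.9,-1.2],[0.006,0,-0.005],0],[[7,7.9,-1.2],[0.006,0,-0.005],0]])

```text
time: 2.45
tcp_pos: [0.5583, 0.1129, 0.1502]
tool_rot: [-0.0, 59.8, -0.5]
contact_force: [0.0, -0.2, 0.3]
finger_gap: 0.0331
```

```bash
python3 -c "
from h import *
gostage((-14,78,-32),(-14,31.5,-32))"
```

```text
now in stage mm [-12.2  77.1  16.1]
t 2.45 shift cm [ 4.8   0.1  -0.19] rot [-0.001  0.003  0.001]
t 2.45 shift cm [ 4.81 -4.55 -0.19] rot [-0.001  0.003  0.001]
```

Call:
arm_command(plan=[[[0,0.1,-0.2],[0,0,0],0],[[0,0.1,-0.2],[0,0,0],0],[[0,0.1,-0.2],[0,0,0],0],[[2,0.1,-0.2],[0,0,0],0],[[4.8,0.1,-0.2],[0,0,0],0],[[4.8,0.1,-0.2],[0,0,0],0],[[4.8,-1,-0.2],[0,0,0],0],[[4.8,-1,-0.2],[0,0,0],0]])

```text
time: 3.25
tcp_pos: [0.58, 0.1028, 0.1069]
tool_rot: [-0.0, 59.9, -0.5]
contact_force: [-1.2, -0.1, 0.3]
finger_gap: 0.0002
```

```bash
python3 -c "
from h import *
gostage((-14,31.5,-32))"
```

```text
now in stage mm [-15.   67.1 -32.4]
t 3.25 shift cm [-0.04 -3.56  0.1 ] rot [-0.001  0.002  0.001]
```

Push slowly, stopping a little short.

Call:
arm_command(plan=[[[0,-0.5,0.1],[0,0,0],0],[[0,-1,0.1],[0,0,0],0],[[0,-1.5,0.1],[0,0,0],0],[[0,-2,0.1],[0,0,0],0],[[0,-2.5,0.1],[0,0,0],0],[[0,-2.9,0.1],[0,0,0],0],[[0,-3.2,0.1],[0,0,0],0],[[0,-3.4,0.1],[0,0,0],0]])

```text
time: 4.05
tcp_pos: [0.5808, 0.069, 0.107]
tool_rot: [-0.0, 59.9, -0.5]
contact_force: [-0.4, 1.2, 2.1]
finger_gap: 0.0007
```

Call:
arm_command(plan=[[[0,-0.15,0],[0,0,0],0],[[0,-0.3,0],[0,0,0],0],[[0,-0.4,0],[0,0,0],0]])

```text
time: 4.35
tcp_pos: [0.5807, 0.0672, 0.107]
tool_rot: [0.4, 59.9, -0.1]
contact_force: [3.0, 18.6, 0.3]
finger_gap: 0.0005
```

```bash
python3 -c "
from h import *
gostage((-14,31.5,-32))"
```

```text
now in stage mm [-14.1  31.6 -32.7]
t 4.35 shift cm [-0.07 -0.01  0.01] rot [-0.002  0.002 -0.003]
```

The carrier is at its stop: the contact y of 31.6 mm matches the expected 31.5, with an 18 N reaction. Backing off and going to the rest.

Call:
arm_command(plan=[[[0,1.5,0],[0,0,0],0],[[0,1.5,0],[0,0,0],0],[[-5,2,0],[0,0,0],9.4],[[-10,3,0],[0,0,0],9.4],[[-14,5,0],[0,0,0],9.4],[[-14,9,-2],[0,0,0],9.4],[[-14,13,-4],[0,0,0],9.4],[[-14,15,-5],[0,0,0],9.4]])

```text
time: 5.15
tcp_pos: [0.4668, 0.2178, 0.2022]
tool_rot: [-0.1, 60.0, -0.4]
contact_force: [-0.8, -0.4, -0.2]
finger_gap: 0.0451
```

```bash
cat >> h.py <<'E'
def down(yaw): return R.from_euler("z",yaw,degrees=True)*R.from_matrix(np.array([[0,0,1.],[0,1,0],[-1,0,0]]))
E
python3 -c "
from h import *
goto([.497,.278,.20],down(0)); goto([.497,.278,.20],down(-30))"
```

```text
t 5.15 shift cm [1.68 6.03 2.47] rot [-0.006  0.524  0.002]
t 5.15 shift cm [1.68 6.03 2.47] rot [ 0.506  0.513 -0.135]
```

Call:
arm_command(plan=[[[1.7,6,2.5],[0,0.524,0],9.4],[[1.7,6,2.5],[0,0.524,0],9.4],[[1.7,6,2.5],[0,0.524,0],9.4],[[1.7,6,2.5],[0,0.524,0],9.4],[[1.7,6,2.5],[0,0.524,0],9.4],[[1.7,6,2.5],[0,0.524,0],9.4],[[1.7,6,2.5],[0,0.524,0],9.4]])

```text
time: 5.85
tcp_pos: [0.4981, 0.2757, 0.2002]
tool_rot: [-20.0, 89.9, -20.4]
contact_force: [-0.1, 0.1, 0.4]
finger_gap: 0.0939
```

```bash
python3 - <<'E'
from h import *
import pickle
print(tool()[0]["joint_vel"].round(1),tool()[1]); m=camera_model("wrist"); im=capture("wrist"); pickle.dump(m,open("w2.pkl","wb"))
c=proj(m,[.497,.278,.096])[0]; print(c); x,y=int(c[0])-90,int(c[1])-80; print(x,y)
cv2.imwrite("pics/w2.png",im[...,::-1]); cv2.imwrite("pics/w2b.png",cv2.resize(cv2.convertScaleAbs(im[y:y+150,x:x+190,::-1],alpha=1.5),None,fx=4,fy=4,interpolation=cv2.INTER_CUBIC))
E
```

```text
[ 0.3 -0.6  0.1  0.   0.3  0. ] [0.49808737 0.2757145  0.20021983]
[260.96194854 191.67435958]
170 111
```

View pics/w2b.png

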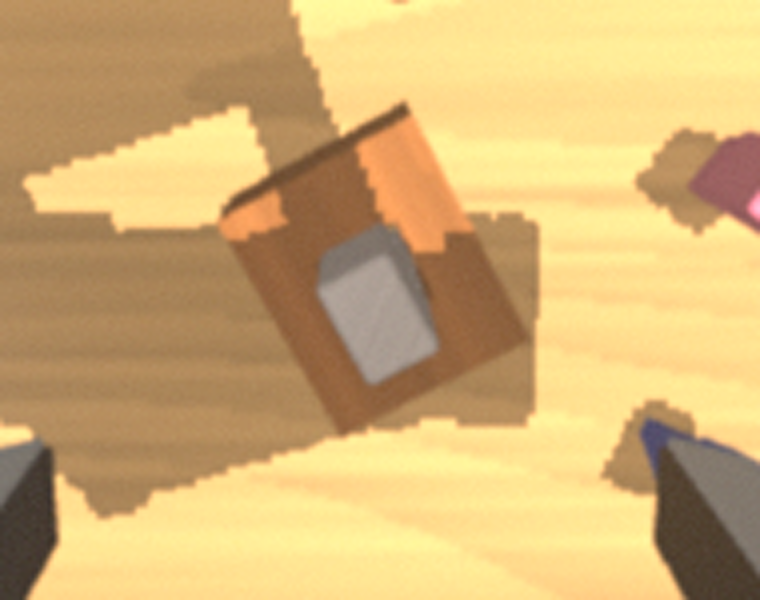

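Head-top corners in the crop are (317,291), (387,252), (439,349) and (374,384), so the wedge is turned roughly 28°. The right finger is clear of the blue and pink decoys as long as I stay aligned.

```bash
python3 - <<'E'
from h import *
import pickle
m=pickle.load(open("w2.pkl","rb"))
for z,pts in((.096,[(317,291),(387,252),(439,349),(374,384)]),(.052,[(222,213),(408,112),(528,340),(343,435)])):
    P=np.array([onz(m,(u+.5)/4-.5+170,(v+.5)/4-.5+111,z)[:2] for u,v in pts])*1e3
    e=np.roll(P,-1,0)-P; print(z,P.mean(0).round(1),np.linalg.norm(e,axis=1).round(1),np.degrees(np.arctan2(e[:,1],e[:,0])).round(1))
E
```

```text
0.096 [495.9 281.4] [19.  26.9 17.9 26.8] [ 119.1   27.6  -61.1 -150. ]
0.052 [495.4 281.2] [56.6 71.  58.4 71.1] [ 117.9   28.   -62.  -153.3]
```

```bash
python3 -c "
from h import *
goto([.4956,.2813,.12],down(28)); goto([.4956,.2813,.06],down(28))"
```

```text
t 5.9 shift cm [ 8.04  0.55 -0.25] rot [-0.496  0.001  0.001]
t 5.9 shift cm [14.04  0.55 -0.26] rot [-0.496  0.001  0.001]
```

Call:
arm_command(plan=[[[3,0.55,-0.25],[-0.496,0,0],5],[[6,0.55,-0.25],[-0.496,0,0],5],[[8,0.55,-0.25],[-0.496,0,0],5],[[8,0.55,-0.25],[-0.496,0,0],5],[[8,0.55,-0.25],[-0.496,0,0],5],[[8,0.55,-0.25],[-0.496,0,0],5],[[8,0.55,-0.25],[-0.496,0,0],5]])

```text
time: 6.6
tcp_pos: [0.4969, 0.2817, 0.1216]
tool_rot: [-20.5, 89.8, 7.4]
contact_force: [0.7, 0.3, 0.3]
finger_gap: 0.0501
```

```bash
python3 -c "
from h import *
goto([.4956,.2813,.06],down(28))"
```

```text
t 6.6 shift cm [ 6.16  0.03 -0.15] rot [-0.001  0.003  0.001]
```

Call:
arm_command(plan=[[[2,0,-0.1],[0,0,0],5],[[4.5,0,-0.1],[0,0,0],5],[[6.1,0,-0.1],[0,0,0],5],[[6.1,0,-0.1],[0,0,0],5],[[6.1,0,-0.1],[0,0,0],1.5],[[6.1,0,-0.1],[0,0,0],1.5],[[6.1,0,-0.1],[0,0,0],1.5],[[6.1,0,-0.1],[0,0,0],1.5]], grip_force=25)

```text
time: 7.4
tcp_pos: [0.4964, 0.2813, 0.0606]
tool_rot: [-20.7, 89.9, 7.2]
contact_force: [0.1, 0.2, -0.3]
finger_gap: 0.0213
```

Call:
arm_command(plan=[[[0,0,0],[0,0,0],1.5],[[0,0,0],[0,0,0],1.5],[[0,0,0],[0,0,0],1.5]], grip_force=25)

```text
time: 7.7
tcp_pos: [0.4963, 0.2813, 0.0605]
tool_rot: [-21.9, 89.9, 6.1]
contact_force: [-0.9, 0.2, 5.3]
finger_gap: 0.02
```

```bash
python3 -c "
from h import *
print(tool()[0]['finger_gap'],tool()[1]);goto([.4956,.2813,.18],down(28))"
```

```text
0.020016998210602748 [0.49632095 0.28125677 0.06046941]
t 7.7 shift cm [-11.95   0.03  -0.04] rot [-0.001  0.002  0.001]
```

Call:
arm_command(plan=[[[-2,0,0],[0,0,0],1.5],[[-5,0,0],[0,0,0],1.5],[[-9,0,0],[0,0,0],1.5],[[-13,0,0],[0,0,0],1.5],[[-16,0,0],[0,0,0],1.5],[[-16,0,0],[0,0,0],1.5],[[-16,0,0],[0,0,0],1.5]])

```text
time: 8.4
tcp_pos: [0.4952, 0.2809, 0.2187]
tool_rot: [-110.0, 90.0, -82.0]
contact_force: [-0.7, 0.2, -2.2]
finger_gap: 0.02
```

```bash
python3 -c "
from h import *
print(tool()[0]['finger_gap'],tool()[1]);gostage((0,0,90))"
```

```text
0.019959640461321055 [0.49522142 0.28092561 0.21871496]
now in stage mm [-33.7 244.6 107.6]
t 8.4 shift cm [ -0.15 -23.32  -8.29] rot [ 0.484 -0.513 -0.129]
```

Call:
arm_command(plan=[[[-0.2,-4,-1.4],[0.08,-0.085,-0.02],1.5],[[-0.2,-8,-2.8],[0.16,-0.17,-0.04],1.5],[[-0.2,-12,-4.2],[0.24,-0.255,-0.06],1.5],[[-0.2,-16,-5.6],[0.32,-0.34,-0.085],1.5],[[-0.2,-20,-7],[0.4,-0.425,-0.105],1.5],[[-0.2,-23.3,-8.3],[0.484,-0.513,-0.129],1.5],[[-0.2,-23.3,-8.3],[0.484,-0.513,-0.129],1.5],[[-0.2,-23.3,-8.3],[0.484,-0.513,-0.129],1.5]])

```text
time: 9.2
tcp_pos: [0.53, 0.0361, 0.2188]
tool_rot: [0.2, 60.2, -0.3]
contact_force: [0.2, -0.0, -1.8]
finger_gap: 0.0195
```

```bash
python3 - <<'E'
from h import *
import pickle
gostage((0,0,75)); m=camera_model("wrist"); s=np.load("stage.npy"); Rs=stageR(s[3])
im=capture("wrist"); pickle.dump((m,*tool()[1:]),open("w3.pkl","wb"))
c=proj(m,s[:3])[0]; print(c); x,y=190,115
cv2.imwrite("pics/w3.png",im[...,::-1]); cv2.imwrite("pics/w3b.png",cv2.resize(cv2.convertScaleAbs(im[y:y+150,x:x+190,::-1],alpha=1.6,beta=8),None,fx=4,fy=4,interpolation=cv2.INTER_CUBIC))
E
```

```text
now in stage mm [-1.9  0.1 89.3]
t 9.2 shift cm [ 1.43 -0.01  0.19] rot [-0.001 -0.004 -0.001]
[258.50770289 198.91145907]
```

View pics/w3b.png

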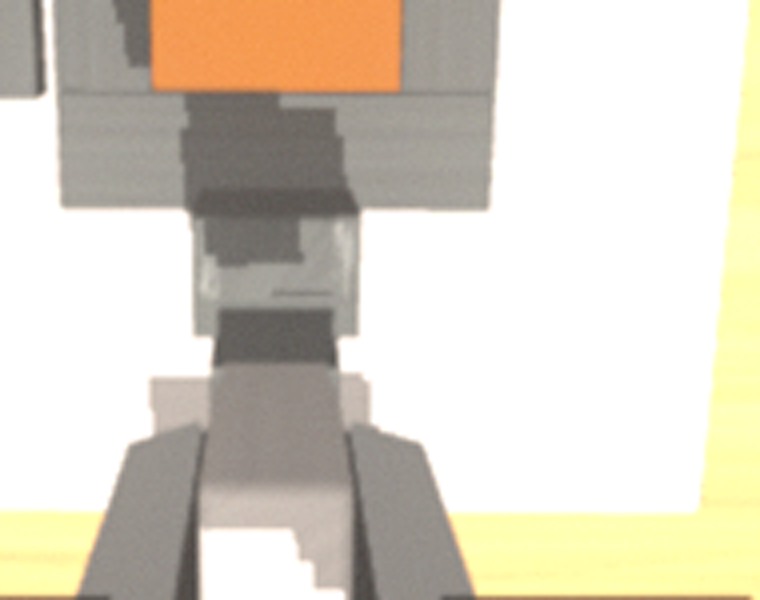

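The carrier's lug is now centred on the slot, robot edge (195,213)-(357,213) and leg ends y=337. The held wedge hangs over it with tip edge y≈310, head underside edge y≈366 and head top from y≈485 to 530. Fitting the wedge's in-hand offset and the lug check.

```bash
python3 - <<'E'
from h import *
import pickle
m,p,Rt=pickle.load(open("w3.pkl","rb"))
c=lambda u,v:((u+.5)/4-.5+190,(v+.5)/4-.5+115)
W=[((-3,-10,-66),c(219,310)),((-3,10,-66),c(333,310)),((-14,-10,-22),c(212,366)),((-14,10,-22),c(341,366)),((-14,-10,22),c(201,486)),((-14,10,22),c(353,486)),((14,-10,22),c(201,530))]
P=np.array([w[0] for w in W])*1e-3; o=np.array([w[1] for w in W])
def f(q):  # offset in tool: along z (wedge x), y, x ; tilt about tool y
    return proj(m,p+Rt.apply(R.from_rotvec([0,q[3],0]).apply(P@TS.as_matrix().T*np.array([1,1,1]))+np.array([q[2],q[1],q[0]])))-o
s=least_squares(lambda q:f(q).ravel(),[0,0,-.0135,0],loss="soft_l1",x_scale=[.01,.01,.01,.05])
print("wedge in tool z,y,x mm, tilt deg",(s.x[:3]*1e3).round(1),np.degrees(s.x[3]).round(1)); print(f(s.x).round(1).tolist())
x=np.load("stage.npy");Rs=stageR(x[3])
L=np.array([(-28,-19,0),(-28,19,0),(0,-19,0),(0,19,0)])*1e-3; ob=np.array([c(195,213),c(357,213),c(195,337),c(357,337)])
print("lug resid px",(proj(m,x[:3]+Rs.apply(L))-ob).round(1).tolist())
tip=p+Rt.apply(R.from_rotvec([0,s.x[3],0]).apply([.066,0,0])+s.x[[2,1,0]]); print("tip in stage",(Rs.inv().apply(tip-x[:3])*1e3).round(1))
E
```

```text
wedge in tool z,y,x mm, tilt deg [14.9 -0.9 84.5] -35.9
[[-0.4, -0.5], [-0.4, -0.6], [3.6, 17.6], [-4.3, 17.5], [8.2, 0.0], [-8.9, -0.0], [8.5, -38.8]]
lug resid px [[-1.3, 0.7], [0.9, 0.6], [-0.7, 0.1], [0.5, -0.0]]
tip in stage [ 52.5  -0.  -48.3]
```

```bash
python3 - <<'E'
from h import *
import pickle
m,p,Rt=pickle.load(open("w3.pkl","rb"))
c=lambda u,v:((u+.5)/4-.5+190,(v+.5)/4-.5+115)
W=[((-3,-10,-66),c(219,310)),((-3,10,-66),c(333,310)),((-14,-10,-22),c(212,366)),((-14,10,-22),c(341,366)),((-14,-10,22),c(201,486)),((-14,10,22),c(353,486)),((14,-10,22),c(201,530))]
P=np.array([w[0] for w in W])*1e-3@TS.as_matrix(); o=np.array([w[1] for w in W])
f=lambda q: proj(m,p+Rt.apply(R.from_rotvec([0,q[3],0]).apply(P)+q[[2,1,0]]))-o
x=np.load("stage.npy");Rs=stageR(x[3])
for fix in(0,1):
    s=least_squares(lambda q:f(np.r_[q[:3],q[3]*(1-fix)]).ravel(),[0,0,-.0135,0],loss="soft_l1",x_scale=[.01,.01,.01,.05]); q=np.r_[s.x[:3],s.x[3]*(1-fix)]
    print("z,y,x mm, tilt deg",(q[:3]*1e3).round(1),np.degrees(q[3]).round(1)); print(f(q).round(1).tolist())
    tip=p+Rt.apply(R.from_rotvec([0,q[3],0]).apply([.066,0,0])+q[[2,1,0]]); print("tip in stage",(Rs.inv().apply(tip-x[:3])*1e3).round(1))
E
```

```text
z,y,x mm, tilt deg [ 2.4 -1.   3.7] 8.6
[[1.9, 0.4], [-2.6, 0.4], [1.0, -3.3], [-2.2, -3.3], [0.3, 0.1], [-1.8, 0.0], [1.5, 29.9]]
tip in stage [-8.5 -0.2 20.9]
z,y,x mm, tilt deg [ -2.   -0.7 -10. ] 0.0
[[1.8, 11.0], [-1.7, 10.9], [0.7, -0.1], [-0.9, -0.2], [-0.6, -5.2], [0.3, -5.2], [0.3, 32.7]]
tip in stage [-2.9  0.1 33.8]
```

```bash
python3 - <<'E'
from h import *
import pickle
m,p,Rt=pickle.load(open("w3.pkl","rb"))
n=[(-3,10,-66),(3,10,-66),(-9,10,-22),(-14,10,-22),(-14,10,22),(14,10,22),(14,-10,22)]
P=np.array(n)*1e-3@TS.as_matrix()
uv=proj(m,p+Rt.apply(P+[-.0135,0,0])); print([(a,((b-[190,115]+.5)*4).round(0).tolist()) for a,b in zip(n,uv)])
im=cv2.imread("pics/w3.png")[115:385,190:330]
cv2.imwrite("pics/w3c.png",cv2.resize(cv2.convertScaleAbs(im[50:170,20:130],alpha=1.2),None,fx=5,fy=5,interpolation=cv2.INTER_CUBIC))
E
```

```text
[((-3, 10, -66), [331.0, 369.0]), ((3, 10, -66), [330.0, 398.0]), ((-9, 10, -22), [343.0, 413.0]), ((-14, 10, -22), [343.0, 384.0]), ((-14, 10, 22), [361.0, 491.0]), ((14, 10, 22), [358.0, 689.0]), ((14, -10, 22), [206.0, 689.0])]
```

View pics/w3c.png

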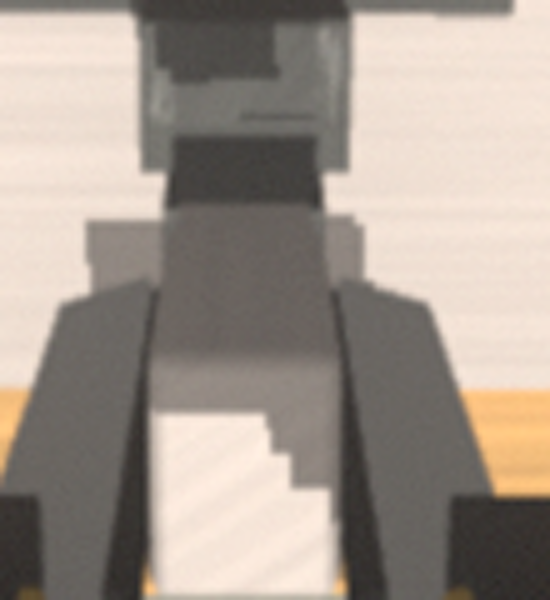

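So the dark band is the jaw's face. The head's robot-side face runs y=364 to 484 and its top face 484 to 676 (w3b crop scale); the tip is hidden behind the head. Refitting.

```bash
python3 - <<'E'
from h import *
import pickle
m,p,Rt=pickle.load(open("w3.pkl","rb"))
c=lambda u,v:((u+.5)/4-.5+190,(v+.5)/4-.5+115)
W=[((-14,-10,-22),c(212,364)),((-14,10,-22),c(339,364)),((-14,-10,22),c(201,485)),((-14,10,22),c(353,485)),((14,-10,22),c(207,677)),((14,10,22),c(350,677))]
P=np.array([w[0] for w in W])*1e-3@TS.as_matrix(); o=np.array([w[1] for w in W])
f=lambda q: proj(m,p+Rt.apply(R.from_rotvec([0,q[3],0]).apply(P)+q[[2,1,0]]))-o
x=np.load("stage.npy");Rs=stageR(x[3])
for name,free in(("all",[0,1,2,3]),("no tilt",[0,1,2]),("z,y,tilt",[0,1,3])):
    def full(v):
        q=np.array([0,0,-.0135,0]); q[free]=v; return q
    s=least_squares(lambda v:f(full(v)).ravel(),full(np.array([0,0,-.0135,0])[free])[free],x_scale=.01); q=full(s.x)
    print(name,"z,y,x mm, tilt deg",(q[:3]*1e3).round(1),np.degrees(q[3]).round(1)); print(f(q).round(1).tolist())
    for k in(.066,.022):
        t=p+Rt.apply(R.from_rotvec([0,q[3],0]).apply([k,0,0])+q[[2,1,0]]); print(k,"in stage",(Rs.inv().apply(t-x[:3])*1e3).round(1))
E
```

```text
all z,y,x mm, tilt deg [ -1.5  -0.6 -11.4] 3.6
[[0.7, 0.2], [-0.0, 0.1], [-0.7, 0.3], [0.7, 0.2], [-1.0, -0.4], [0.5, -0.5]]
0.066 in stage [-6.5  0.2 35.4]
0.022 in stage [-3.6  0.2 79.3]
no tilt z,y,x mm, tilt deg [ -2.   -0.6 -14.2] 0.0
[[0.6, 2.3], [0.1, 2.2], [-1.0, -1.8], [1.0, -1.9], [-1.5, 0.2], [1.0, 0.1]]
0.066 in stage [-2.9  0.2 38. ]
0.022 in stage [-2.8  0.2 82. ]
z,y,tilt z,y,x mm, tilt deg [ -2.3  -0.6 -13.5] 3.3
[[0.5, -0.0], [0.1, -0.1], [-1.0, 0.0], [1.0, -0.1], [-1.3, 0.1], [0.8, 0.1]]
0.066 in stage [-7.   0.2 37.4]
0.022 in stage [-4.4  0.2 81.4]
```

The wedge has swung about 3.4° in the grip, tip toward the robot. I'll grip harder, counter-rotate 0.064 rad, centre it and lower to just above the mouth.

Call:
arm_command(plan=[[[0,0,0.46],[0,-0.03,0],1.5],[[0,0,0.46],[0,-0.064,0],1.5],[[1,0,0.46],[0,-0.064,0],1.5],[[2,0,0.46],[0,-0.064,0],1.5],[[2.9,0,0.46],[0,-0.064,0],1.5],[[2.9,0,0.46],[0,-0.064,0],1.5],[[2.9,0,0.46],[0,-0.064,0],1.5]], grip_force=45)

```text
time: 9.95
tcp_pos: [0.5501, 0.0364, 0.1983]
tool_rot: [0.1, 56.4, -0.3]
contact_force: [-0.2, 0.2, -1.0]
finger_gap: 0.02
```

```bash
python3 - <<'E'
from h import *
import pickle
gostage((2.7,0,50)); m=camera_model("wrist"); im=capture("wrist"); pickle.dump((m,*tool()[1:]),open("w4.pkl","wb"))
im2=capture("scene")[150:210,245:325,::-1]
cv2.imwrite("pics/w4.png",im[...,::-1])
a=cv2.resize(cv2.convertScaleAbs(im[165:290,205:315,::-1],alpha=1.6,beta=8),None,fx=4,fy=4,interpolation=cv2.INTER_CUBIC)
b=cv2.resize(cv2.convertScaleAbs(im2,alpha=1.8,beta=8),None,fx=4,fy=4,interpolation=cv2.INTER_CUBIC)
o=np.zeros((500,770,3),np.uint8); o[:a.shape[0],:440]=a; o[:240,445:765]=b; cv2.imwrite("pics/w4b.png",o)
E
```

```text
now in stage mm [ 5.3  0.5 61.5]
t 9.95 shift cm [ 1.14 -0.05 -0.33] rot [ 0.     0.064 -0.001]
```

View pics/w4b.png

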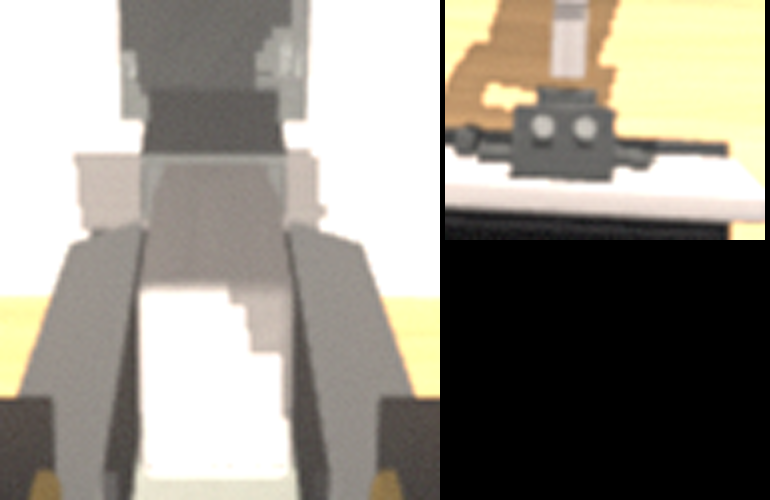

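The left half shows the head's top near edge at y≈287 and far edge ≈476 (x 139–292), underside edge y≈160. The scene crop on the right shows the wedge hanging just above the jaw and post, centred.

```bash
python3 - <<'E'
from h import *
import pickle
m,p,Rt=pickle.load(open("w4.pkl","rb"))
c=lambda u,v:((u+.5)/4-.5+205,(v+.5)/4-.5+165)
W=[((-14,-10,-22),c(151,160)),((-14,10,-22),c(277,160)),((-14,-10,22),c(139,287)),((-14,10,22),c(292,287)),((14,-10,22),c(144,476)),((14,10,22),c(288,476))]
P=np.array([w[0] for w in W])*1e-3@TS.as_matrix(); o=np.array([w[1] for w in W])
f=lambda q: proj(m,p+Rt.apply(R.from_rotvec([0,q[3],0]).apply(P)+q[[2,1,0]]))-o
x=np.load("stage.npy");Rs=stageR(x[3])
s=least_squares(lambda v:f(v).ravel(),[0,0,-.0135,0.06],x_scale=.01); q=s.x
print("z,y,x mm, tilt deg",(q[:3]*1e3).round(1),np.degrees(q[3]).round(1)); print(f(q).round(1).tolist())
for k in(.066,.022,0):
    t=p+Rt.apply(R.from_rotvec([0,q[3],0]).apply([k,0,0])+q[[2,1,0]]); print(k,"in stage",(Rs.inv().apply(t-x[:3])*1e3).round(1))
gostage((2.7,0,50))
E
```

```text
z,y,x mm, tilt deg [ -1.   -0.1 -11.5] 4.8
[[0.5, 0.2], [0.1, 0.1], [-0.7, 0.2], [0.5, 0.2], [-0.7, -0.3], [0.4, -0.4]]
0.066 in stage [2.7 0.3 7.4]
0.022 in stage [ 3.5  0.3 51.4]
0 in stage [ 3.9  0.3 73.4]
now in stage mm [ 5.9  0.3 62.2]
t 10.05 shift cm [ 1.2  -0.03 -0.4 ] rot [ 0.     0.065 -0.001]
```

Call:
arm_command(plan=[[[0,0,-0.35],[0,-0.015,0],1.5],[[0,0,-0.35],[0,-0.015,0],1.5],[[0.5,0,-0.38],[0,-0.015,0],1.5],[[1,0,-0.41],[0,-0.015,0],1.5],[[1.5,0,-0.45],[0,-0.015,0],1.5],[[1.9,0,-0.47],[0,-0.015,0],1.5],[[1.9,0,-0.47],[0,-0.015,0],1.5]])

```text
time: 10.75
tcp_pos: [0.5617, 0.0359, 0.1904]
tool_rot: [-0.1, 54.6, -0.5]
contact_force: [-30.9, 1.5, 38.7]
finger_gap: 0.0199
```

```bash
python3 -c "
from h import *
gostage((2.7,0,25))"
```

```text
now in stage mm [11.4  0.1 48.8]
t 10.75 shift cm [ 2.29 -0.01 -1.09] rot [0.002 0.094 0.   ]
```

The tip met something hard (about 50 N). Backing out and re-measuring.

Call:
arm_command(plan=[[[-1,0,0],[0,0,0],1.5],[[-2.5,0,0],[0,0,0],1.5],[[-3.5,0,0],[0,0,0],1.5],[[-3.5,0,0],[0,0,0],1.5],[[-3.5,0,0],[0,0,0],1.5],[[-3.5,0,0],[0,0,0],1.5]])

```text
time: 11.35
tcp_pos: [0.5366, 0.0363, 0.2085]
tool_rot: [0.1, 55.5, -0.4]
contact_force: [1.5, -0.2, -0.7]
finger_gap: 0.0199
```

```bash
python3 - <<'E'
from h import *
import pickle
gostage((2.7,0,75)); s=arm.observe(); print(s["contact_force"],s["finger_gap"],s["joint_vel"].round(1),s["tool_rot"]); m=camera_model("wrist"); im=capture("wrist"); pickle.dump((m,*tool()[1:]),open("w5.pkl","wb"))
im2=capture("scene")[130:190,245:325,::-1]
cv2.imwrite("pics/w5.png",im[...,::-1])
a=cv2.resize(cv2.convertScaleAbs(im[155:300,205:315,::-1],alpha=1.6,beta=8),None,fx=4,fy=4,interpolation=cv2.INTER_CUBIC)
b=cv2.resize(cv2.convertScaleAbs(im2,alpha=1.8,beta=8),None,fx=4,fy=4,interpolation=cv2.INTER_CUBIC)
o=np.zeros((580,770,3),np.uint8); o[:a.shape[0],:440]=a; o[:240,445:765]=b; cv2.imwrite("pics/w5b.png",o)
E
```

```text
now in stage mm [-1.3  0.3 77. ]
t 11.35 shift cm [ 0.23 -0.03  0.38] rot [-0.     0.079 -0.001]
[ 1.50770036 -0.22636864 -0.72884282] 0.01987584632448891 [ 0.   0.1  0.1 -0.1  0.1  0. ] [ 0.0770511  55.49174079 -0.3694909 ]
```

View pics/w5b.png

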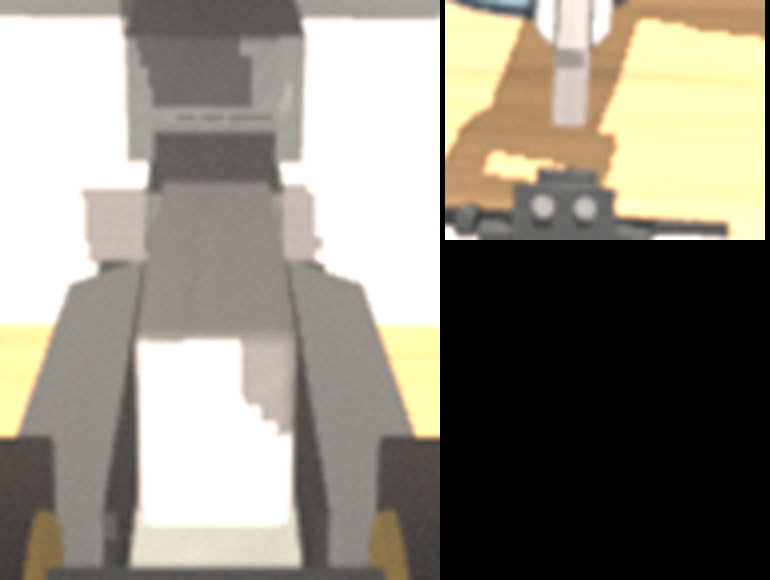

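Head face now runs y≈182 to 338, top face 338 to 525 (x 135–297). Lug robot edge y≈37, leg ends y≈160, jaw face from y≈133. Refitting wedge in hand, and the lug position as a cross-check.

```bash
cat > fitw.py <<'E'
from h import *
import pickle
def run(pk,W,L,sx,sy):
    m,p,Rt=pickle.load(open(pk,"rb")); c=lambda u,v:((u+.5)/4-.5+sx,(v+.5)/4-.5+sy)
    P=np.array([w[0] for w in W])*1e-3@TS.as_matrix(); o=np.array([c(*w[1]) for w in W])
    f=lambda q: proj(m,p+Rt.apply(R.from_rotvec([0,q[3],0]).apply(P)+q[[2,1,0]]))-o
    x=np.load("stage.npy");Rs=stageR(x[3])
    q=least_squares(lambda v:f(v).ravel(),[0,0,-.0135,0.06],x_scale=.01).x
    print("wedge in tool z,y,x mm, tilt deg",(q[:3]*1e3).round(1),np.degrees(q[3]).round(1)); print(f(q).round(1).tolist())
    for k in(.066,.022,0):
        t=p+Rt.apply(R.from_rotvec([0,q[3],0]).apply([k,0,0])+q[[2,1,0]]); print(k,"in stage",(Rs.inv().apply(t-x[:3])*1e3).round(1))
    print("ref resid px",(proj(m,x[:3]+Rs.apply(np.array([l[0] for l in L])*1e-3))-[c(*l[1]) for l in L]).round(1).tolist())
E
python3 - <<'E'
from fitw import *
H=[(-14,-10,-22),(-14,10,-22),(-14,-10,22),(-14,10,22),(14,-10,22),(14,10,22)]
run("w5.pkl",list(zip(H,[(148,182),(281,182),(135,338),(297,338),(140,525),(292,525)])),[((-28,-19,0),(128,37)),((-28,19,0),(302,37)),((0,-19,0),(128,160)),((0,19,0),(302,160)),((45,0,-50),(215,264))],205,155)
gostage((0,0,60))
E
```

```text
wedge in tool z,y,x mm, tilt deg [ -4.5  -0.2 -19.4] 9.2
[[0.5, 0.1], [-0.0, 0.1], [-0.7, 0.2], [0.5, 0.1], [-0.4, -0.3], [0.3, -0.3]]
0.066 in stage [-12.8   0.2  30.2]
0.022 in stage [-9.2  0.2 74.1]
0 in stage [-7.4  0.1 96. ]
ref resid px [[-1.1, -0.5], [0.8, -0.5], [-0.3, 0.3], [0.1, 0.3], [-0.1, -1.6]]
now in stage mm [-1.3  0.3 77.1]
t 11.45 shift cm [ 1.71 -0.03 -0.01] rot [-0.     0.079 -0.001]
```

I suspect that in the earlier fits I read the jaw's top edge as the head's underside. Checking by pixel profiles.

```bash
python3 - <<'E'
from h import *
import pickle
x=np.load("stage.npy");Rs=stageR(x[3])
for n,c0,c1,r0,r1 in(("w3",252,266,185,250),("w4",252,264,185,245),("w5",252,264,184,250)):
    m,p,Rt=pickle.load(open(n+".pkl","rb"))
    im=cv2.imread(f"pics/{n}.png").astype(int)
    print(n,"jaw edge row pred",proj(m,x[:3]+Rs.apply([[.007,0,0],[-.007,0,0]])).round(1).tolist())
    a=im[r0:r1,c0:c1].mean(1); print([(r0+i,int(v.sum()),int(v[2]-v[0])) for i,v in enumerate(a)])
m,p,Rt=pickle.load(open("w5.pkl","rb")); im=cv2.imread("pics/w5.png").astype(int)
for r in (198,200,202,204,206): print(r,[int(v.sum()) for v in im[r,236:284]])
E
```

```text
w3 jaw edge row pred [[258.5, 206.3], [258.5, 191.5]]
[(185, 285, 6), (186, 285, 6), (187, 273, 6), (188, 259, 5), (189, 275, 5), (190, 273, 5), (191, 252, 5), (192, 198, 4), (193, 164, 4), (194, 162, 4), (195, 162, 3), (196, 162, 4), (197, 162, 4), (198, 163, 5), (199, 163, 4), (200, 164, 4), (201, 162, 4), (202, 164, 4), (203, 163, 4), (204, 166, 4), (205, 192, 6), (206, 232, 8), (207, 245, 9), (208, 243, 8), (209, 244, 8), (210, 245, 8), (211, 245, 8), (212, 247, 9), (213, 245, 9), (214, 247, 8), (215, 247, 9), (216, 249, 9), (217, 247, 9), (218, 248, 8), (219, 248, 9), (220, 249, 9), (221, 250, 9), (222, 249, 9), (223, 249, 9), (224, 249, 9), (225, 249, 9), (226, 249, 9), (227, 248, 9), (228, 249, 8), (229, 250, 8), (230, 248, 9), (231, 249, 8), (232, 248, 9), (233, 248, 8), (234, 253, 9), (235, 265, 10), (236, 284, 11), (237, 304, 12), (238, 322, 12), (239, 337, 13), (240, 347, 13), (241, 349, 14), (242, 346, 13), (243, 346, 13), (244, 345, 13), (245, 345, 14), (246, 351, 13), (247, 415, 16), (248, 514, 22), (249, 538, 22)]
w4 jaw edge row pred [[258.0, 202.8], [258.0, 186.5]]
[
[... 2493 characters left out ...]
 205, 186, 183, 210, 238, 246, 248, 247, 252, 246, 252, 243, 244, 246, 248, 241, 243, 242, 241, 245, 243, 244, 246, 250, 246, 249, 245, 251, 250, 242, 214, 189, 192, 234, 318, 337, 333, 336, 333, 378, 486, 526]
204 [343, 338, 343, 343, 337, 309, 277, 272, 276, 257, 245, 252, 247, 253, 250, 245, 248, 253, 239, 238, 241, 245, 240, 245, 245, 249, 243, 242, 246, 247, 243, 246, 248, 248, 248, 248, 255, 271, 280, 302, 332, 343, 340, 339, 342, 337, 337, 401]
206 [343, 343, 342, 341, 334, 300, 269, 269, 273, 255, 244, 249, 250, 250, 252, 249, 243, 246, 246, 241, 241, 240, 248, 242, 244, 247, 248, 245, 242, 250, 248, 250, 242, 247, 246, 248, 250, 266, 275, 293, 333, 337, 337, 341, 338, 338, 333, 399]
```

The topmost aluminium edge is 26 px wide. That puts it about 236 mm from the camera, so it is the wedge tip, not the head's underside. Refitting with that.

```bash
python3 - <<'E'
from fitw import *
H=[(-3,-10,-66),(-3,10,-66),(-14,-10,22),(-14,10,22),(14,-10,22),(14,10,22)]
cr=lambda u,v,sx,sy:((u-sx+.5)*4-.5,(v-sy+.5)*4-.5)
run("w3.pkl",list(zip(H,[cr(245.2,205.2,190,115),cr(272,205.2,190,115),(201,485),(353,485),(207,677),(350,677)])),[],190,115) if 0 else None
L=[((-28,0,0),(215,37))]
print("w3");run("w3.pkl",list(zip(H,[(219,364),(331,364),(201,485),(353,485),(207,677),(350,677)])),L,190,115)
print("w4");run("w4.pkl",list(zip(H,[(160,163),(270,163),(139,287),(292,287),(144,476),(288,476)])),L,205,165)
print("w5");run("w5.pkl",list(zip(H,[(163,183),(268,183),(135,338),(297,338),(140,525),(292,525)])),L,205,155)
E
```

```text
w3
wedge in tool z,y,x mm, tilt deg [ 1.  -0.6 -8.9] 0.5
[[2.0, 0.0], [-1.2, -0.0], [-0.3, 0.1], [0.2, 0.0], [-0.8, -0.0], [0.3, -0.1]]
0.066 in stage [-0.4  0.2 32.7]
0.022 in stage [ 0.   0.2 76.7]
0 in stage [ 0.3  0.1 98.7]
ref resid px [[15.1, 44.7]]
w4
wedge in tool z,y,x mm, tilt deg [ 2.2 -0.1 -8. ] 0.8
[[1.5, -0.0], [-1.3, -0.1], [-0.0, -0.1], [0.0, -0.1], [-0.4, 0.1], [0.2, 0.1]]
0.066 in stage [10.7  0.4  4.1]
0.022 in stage [ 8.5  0.3 48.1]
0 in stage [ 7.4  0.3 70.1]
ref resid px [[-0.4, -13.0]]
w5
wedge in tool z,y,x mm, tilt deg [  0.5  -0.1 -13.3] 3.8
[[0.5, -0.1], [-0.4, -0.1], [0.4, -0.2], [-0.5, -0.3], [0.3, 0.3], [-0.2, 0.3]]
0.066 in stage [-1.1  0.2 24.3]
0.022 in stage [-1.6  0.2 68.3]
0 in stage [-1.9  0.2 90.3]
ref resid px [[-0.1, -0.5]]
```

That explains the collision: the tip was over the jaw. The swing it caused now leaves the wedge nearly parallel to the slot axis with its tip at (-1.1, 0.2, 24) mm. Going straight down the slot axis, gently.

Call:
arm_command(plan=[[[0.5,0,0.07],[0,0,0],1.5],[[1,0,0.02],[0,0,0],1.5],[[1.5,0,-0.02],[0,0,0],1.5],[[2,0,-0.06],[0,0,0],1.5],[[2.5,0,-0.1],[0,0,0],1.5],[[3,0,-0.14],[0,0,0],1.5],[[3,0,-0.14],[0,0,0],1.5]])

```text
time: 12.15
tcp_pos: [0.5525, 0.0363, 0.1828]
tool_rot: [0.1, 55.5, -0.4]
contact_force: [-0.1, 0.1, -0.5]
finger_gap: 0.0192
```

```bash
python3 -c "
from h import *
gostage((0,0,25))"
```

```text
now in stage mm [-0.4  0.4 46.9]
t 12.15 shift cm [ 2.19 -0.04 -0.13] rot [-0.     0.078 -0.001]
```

Call:
arm_command(plan=[[[0.3,0,-0.02],[0,0,0],1.5],[[0.6,0,-0.05],[0,0,0],1.5],[[0.9,0,-0.07],[0,0,0],1.5],[[1.2,0,-0.1],[0,0,0],1.5],[[1.2,0,-0.1],[0,0,0],1.5]])

```text
time: 12.65
tcp_pos: [0.5585, 0.0362, 0.1728]
tool_rot: [0.1, 55.5, -0.4]
contact_force: [0.1, 0.1, -0.8]
finger_gap: 0.0197
```

Call:
arm_command(plan=[[[0.2,0,-0.02],[0,0,0],1.5],[[0.4,0,-0.03],[0,0,0],1.5],[[0.5,0,-0.04],[0,0,0],1.5],[[0.5,0,-0.04],[0,0,0],1.5]])

```text
time: 13.05
tcp_pos: [0.5614, 0.0361, 0.1692]
tool_rot: [0.0, 55.4, -0.4]
contact_force: [0.7, 0.4, -1.2]
finger_gap: 0.0192
```

Call:
arm_command(plan=[[[0.15,0,-0.01],[0,0,0],1.5],[[0.3,0,-0.02],[0,0,0],1.5],[[0.3,0,-0.02],[0,0,0],1.5]])

```text
time: 13.35
tcp_pos: [0.5632, 0.0361, 0.1668]
tool_rot: [0.0, 55.4, -0.4]
contact_force: [2.0, 1.0, -1.4]
finger_gap: 0.02
```

Call:
arm_command(plan=[[[0.15,0,-0.01],[0,0,0],1.5],[[0.3,0,-0.02],[0,0,0],1.5],[[0.3,0,-0.02],[0,0,0],1.5]])

```text
time: 13.65
tcp_pos: [0.5649, 0.036, 0.1645]
tool_rot: [0.0, 55.3, -0.4]
contact_force: [2.9, 0.1, 0.1]
finger_gap: 0.0197
```

```bash
python3 -c "
from h import *
gostage((0,0,25))"
```

```text
now in stage mm [ 1.2  0.2 24.8]
t 13.65 shift cm [-0.03 -0.02 -0.12] rot [-0.     0.082 -0.   ]
```

Call:
arm_command(plan=[[[0.15,0,0],[0,0,0],1.5],[[0.3,0,0],[0,0,0],1.5],[[0.3,0,0],[0,0,0],1.5]])

```text
time: 13.95
tcp_pos: [0.5667, 0.036, 0.1622]
tool_rot: [0.0, 55.3, -0.4]
contact_force: [2.8, -0.7, 3.9]
finger_gap: 0.0195
```

```bash
python3 -c "
from h import *
gostage((0,0,25)); x=np.load('stage.npy'); print('F stage',stageR(x[3]).inv().apply(arm.observe()['contact_force']))"
```

```text
now in stage mm [ 1.6  0.2 22. ]
t 13.95 shift cm [-0.31 -0.02 -0.14] rot [-0.     0.082 -0.   ]
F stage [ 4.38479618 -0.70618003  1.92890024]
```

Snug (tip ≈ 30 mm deep, axial force up by 3 N). Releasing, then retreating along the axis.

Call:
arm_command(plan=[[[0,0,0],[0,0,0],3.5],[[0,0,0],[0,0,0],3.5],[[0,0,0],[0,0,0],3.5],[[0,0,0],[0,0,0],4],[[-1.5,0,0],[0,0,0],4],[[-4,0,0],[0,0,0],4],[[-7,0,0],[0,0,0],4],[[-7,0,0],[0,0,0],4]])

```text
time: 14.75
tcp_pos: [0.5271, 0.0362, 0.2231]
tool_rot: [-0.1, 55.0, -0.5]
contact_force: [0.2, 0.1, 0.6]
finger_gap: 0.0403
```

```bash
python3 - <<'E'
from h import *
import pickle
gostage((0,0,75),(0,0,100)); m=camera_model("wrist"); im=capture("wrist"); pickle.dump((m,*tool()[1:]),open("w6.pkl","wb"))
im2=capture("scene")[145:205,245:325,::-1]
cv2.imwrite("pics/w6.png",im[...,::-1])
a=cv2.resize(cv2.convertScaleAbs(im[155:300,205:315,::-1],alpha=1.6,beta=8),None,fx=4,fy=4,interpolation=cv2.INTER_CUBIC)
b=cv2.resize(cv2.convertScaleAbs(im2,alpha=1.8,beta=8),None,fx=4,fy=4,interpolation=cv2.INTER_CUBIC)
o=np.zeros((580,770,3),np.uint8); o[:a.shape[0],:440]=a; o[:240,445:765]=b; cv2.imwrite("pics/w6b.png",o)
E
```

```text
now in stage mm [-2.3  0.1 94.5]
t 14.75 shift cm [ 1.96 -0.01  0.06] rot [0.001 0.087 0.001]
t 14.75 shift cm [-0.53 -0.01  0.27] rot [0.001 0.087 0.001]
```

View pics/w6b.png

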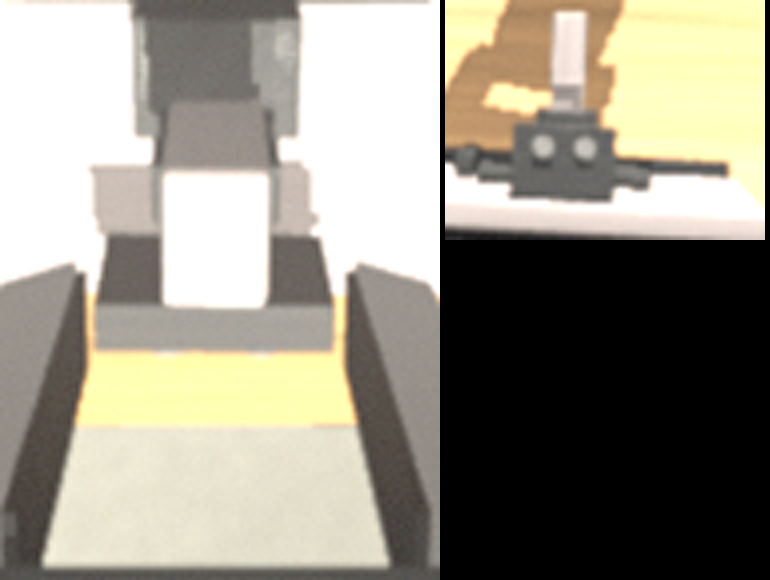

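The wedge stands by itself: head top (163–268, 170–306), centred on slot, clear of the fingers. In the scene crop it is upright above jaw and post with shank still showing. Closing the fingers and aligning over the head to tap.

Call:
arm_command(plan=[[[0,0,0.25],[0,0.04,0],0],[[0,0,0.25],[0,0.087,0],0],[[0,0,0.25],[0,0.087,0],0],[[0,0,0.25],[0,0.087,0],0],[[0,0,0.25],[0,0.087,0],0],[[0.7,0,0.25],[0,0.087,0],0],[[1.4,0,0.25],[0,0.087,0],0],[[1.4,0,0.25],[0,0.087,0],0]])

```text
time: 15.65
tcp_pos: [0.5358, 0.0364, 0.2073]
tool_rot: [0.1, 60.5, -0.3]
contact_force: [-0.7, -0.2, 0.3]
finger_gap: 0.0003
```

```bash
cat > st.py <<'E'
from h import *
gostage((1.5,0,60),(1.5,0,44)); x=np.load('stage.npy'); s=arm.observe(); print('F stage',stageR(x[3]).inv().apply(s['contact_force']).round(1),s["finger_gap"])
E
python3 st.py
```

```text
now in stage mm [-2.6  0.4 76.4]
t 15.65 shift cm [ 1.64 -0.04  0.43] rot [-0.    -0.009 -0.001]
t 15.65 shift cm [ 3.24 -0.04  0.44] rot [-0.    -0.009 -0.001]
F stage [-0.5 -0.2  0.6] 0.0003040406141482373
```

Call:
arm_command(plan=[[[0.4,0,0.35],[0,-0.009,0],0],[[0.8,0,0.35],[0,-0.009,0],0],[[1.2,0,0.35],[0,-0.009,0],0],[[1.6,0,0.35],[0,-0.009,0],0],[[1.9,0,0.35],[0,-0.009,0],0],[[2.1,0,0.35],[0,-0.009,0],0],[[2.3,0,0.35],[0,-0.009,0],0]])

```text
time: 16.35
tcp_pos: [0.5511, 0.0362, 0.1912]
tool_rot: [0.0, 59.8, -0.4]
contact_force: [-2.9, -0.1, 4.3]
finger_gap: 0.0004
```

```bash
python3 st.py
```

```text
now in stage mm [ 2.6  0.3 54.9]
t 16.35 shift cm [-0.51 -0.03 -0.11] rot [ 0.     0.003 -0.   ]
t 16.35 shift cm [ 1.09 -0.03 -0.11] rot [ 0.     0.003 -0.   ]
F stage [-0.4 -0.1  5.2] 0.0004440582968074544
```

Contact at z≈55 with 5 N; pressing further in small steps.

Call:
arm_command(plan=[[[0.2,0,0],[0,0,0],0],[[0.4,0,0],[0,0,0],0],[[0.6,0,0],[0,0,0],0],[[0.8,0,0],[0,0,0],0],[[0.8,0,0],[0,0,0],0]])

```text
time: 16.85
tcp_pos: [0.5557, 0.036, 0.1851]
tool_rot: [0.0, 59.7, -0.4]
contact_force: [-1.4, -0.1, 5.9]
finger_gap: 0.0004
```

Call:
arm_command(plan=[[[0.15,0,0],[0,0,0],0],[[0.3,0,0],[0,0,0],0],[[0.4,0,0],[0,0,0],0],[[0.4,0,0],[0,0,0],0]])

```text
time: 17.25
tcp_pos: [0.5576, 0.0361, 0.1837]
tool_rot: [-0.1, 59.7, -0.4]
contact_force: [-18.4, 0.3, 22.2]
finger_gap: 0.0008
```

```bash
python3 st.py
```

```text
now in stage mm [ 4.5  0.2 45.1]
t 17.25 shift cm [-1.49 -0.02 -0.29] rot [ 0.001  0.004 -0.   ]
t 17.25 shift cm [ 0.11 -0.02 -0.3 ] rot [ 0.001  0.004 -0.   ]
F stage [-4.8  0.1 28.5] 0.0007673646408623571
```

Call:
arm_command(plan=[[[0.12,0,-0.1],[0,0,0],0],[[0.12,0,-0.1],[0,0,0],0]])

```text
time: 17.45
tcp_pos: [0.5579, 0.0361, 0.1837]
tool_rot: [-0.1, 59.6, -0.4]
contact_force: [-25.2, 0.7, 29.0]
finger_gap: 0.0007
```

```bash
python3 st.py
```

```text
now in stage mm [ 4.8  0.3 45. ]
t 17.45 shift cm [-1.5  -0.02 -0.32] rot [ 0.002  0.006 -0.   ]
t 17.45 shift cm [ 0.1  -0.03 -0.33] rot [ 0.002  0.006 -0.   ]
F stage [-7.4  0.5 37.7] 0.0006616921511938773
```

Call:
arm_command(plan=[[[-1,0,0],[0,0,0],0],[[-3,0,0],[0,0,0],0],[[-6,0,0],[0,0,0],2],[[-6,0,0],[0,0,0],4],[[-6,0,0],[0,0,0],5],[[-6,0,0],[0,0,0],5],[[-6,0,0],[0,0,0],5]])

```text
time: 18.15
tcp_pos: [0.5258, 0.0365, 0.2288]
tool_rot: [0.1, 60.1, -0.3]
contact_force: [-0.3, -0.5, -0.0]
finger_gap: 0.0368
```

```bash
python3 - <<'E'
from h import *
import pickle
gostage((0,0,100)); m=camera_model("wrist"); im=capture("wrist"); pickle.dump((m,*tool()[1:]),open("w7.pkl","wb"))
im2=capture("scene")[145:205,245:325,::-1]
cv2.imwrite("pics/w7.png",im[...,::-1])
a=cv2.resize(cv2.convertScaleAbs(im[155:300,205:315,::-1],alpha=1.6,beta=8),None,fx=4,fy=4,interpolation=cv2.INTER_CUBIC)
b=cv2.resize(cv2.convertScaleAbs(im2,alpha=1.8,beta=8),None,fx=4,fy=4,interpolation=cv2.INTER_CUBIC)
t=cv2.resize(capture("top")[100:260,100:420,::-1],(320,160))
o=np.zeros((580,770,3),np.uint8); o[:a.shape[0],:440]=a; o[:240,445:765]=b; o[260:420,445:765]=t; cv2.imwrite("pics/w7b.png",o)
x=np.load("stage.npy");Rs=stageR(x[3])
P=[(a,b,c) for c in(0,44) for a in(-12,16) for b in(-10,10)]
print("expected home head crop px",[(q,((u-[205,155]+.5)*4).round(0).tolist()) for q,u in zip(P,proj(m,x[:3]+Rs.apply(np.array(P)*1e-3)))])
E
```

```text
now in stage mm [ -0.5   0.4 100.1]
t 18.15 shift cm [ 0.01 -0.04  0.05] rot [-0.    -0.001 -0.001]
expected home head crop px [((-12, -10, 0), [172.0, 109.0]), ((-12, 10, 0), [257.0, 109.0]), ((16, -10, 0), [173.0, 223.0]), ((16, 10, 0), [257.0, 223.0]), ((-12, -10, 44), [164.0, 156.0]), ((-12, 10, 44), [265.0, 156.0]), ((16, -10, 44), [166.0, 289.0]), ((16, 10, 44), [264.0, 289.0])]
```

View pics/w7b.png

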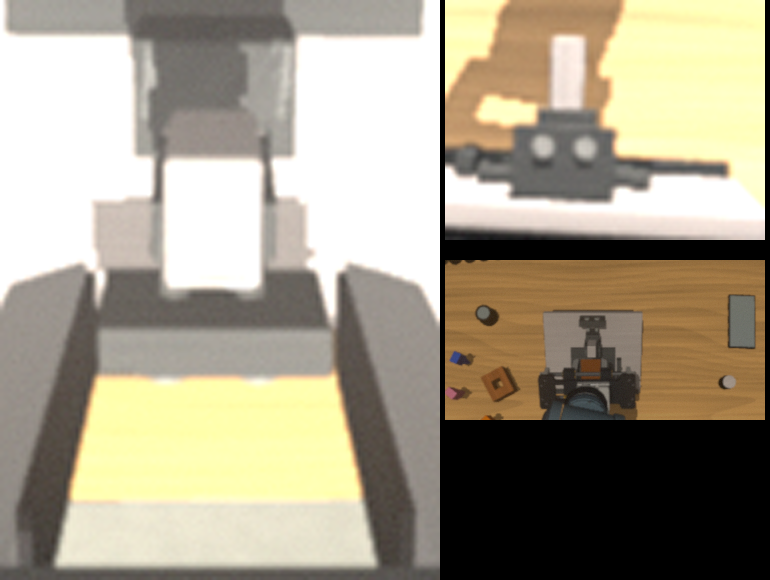

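The observed head edges (y=109, 157 and 289; x 163–266) match the home prediction (109, 156 and 289; x 164–265). The scene crop shows no gap under the head, and the loupe, can and phone are unmoved. Handing in.

```bash
python3 -c "
from h import *
print(arm.finish_job())"
```

```text
the job is handed in; nothing more can be done
None
```

The job is done and handed in at about 18 s of robot time. The carrier is at its end stop, and the wedge stood by itself in the slot when released, then was pressed fully home.

**What I did**
- I slid the carrier to its stop with the closed fingers. It stopped at 31.6 mm where 31.5 mm was expected, with about 18 N.
- I took the aluminium wedge from its rest and started it in the slot about 30 mm deep. I let go, and the wrist picture showed it standing.
- I drove the head down with the closed fingertips in small steps: one continuous press, not separate taps. It met a hard stop at about 38 N.

**Last checks**
- The head's edges in the wrist image agree with the predicted home position to about 1 pixel, and the scene view shows no gap under the head.
- The gripper is clear, with near-zero force.
- The loupe, film can and phone appear unmoved in the top view.

**What went wrong or disagreed**
- **First insertion:** it failed because I misread the tip's edge as the head's underside. The tip landed on the jaw with about 50 N and turned the wedge a few degrees in the grip. I backed out, re-measured and inserted it cleanly.
- **Final height:** the finger height at the hard stop read 45.0 mm against 44 expected, within the calibration error.

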